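# Swing the jig fence to the red stop

### The job

On the angle jig, the wooden fence is pinned to the board at one end. Push its free end round until the fence rests against the red stop, ready for the next cut, and leave it there; leave the tin of wax on the board standing where it is.

Things in the scene. Friction and masses are not known exactly. Their poses are not given: they have to be found in the camera images.
- fence_mid (a point): Point inside the fence, a brown wooden batten 36 mm wide (y), 28 mm tall (z), flat on the jig board, 0.2 kg: on its centre line, 14 mm above its underside, 150 mm from the pin. x runs along the fence to the free end, 130 mm on (280 mm from the pin). It turns about the fixed pin (1 mm play); sliding friction of about 1 N holds it where left. The knob over the pin tops out 32 mm above this point.
- stop_red: Red stop: an upright round post 30 mm in diameter and 40 mm tall, fixed on the jig board 195 to 245 mm from the pin, on one side of the fence (either side). Origin at the centre of its underside, on the board's top. With the fence against it, its centre is 33 mm from the fence's centre line.
- stop_blue: Blue stop: the same post in blue, on the other side of the fence, which starts between the two; not the one wanted. Both stand on the grey jig board, 18 mm thick (top at z = 18 mm), fixed flat on the bench at a place and angle that vary.
- wax_tin: Low round tin of wax with a green lid, 52 mm in diameter, 40 mm tall, standing loose on the far part of the jig board, beyond the sweep of the fence's free end. Origin at the centre of its underside.

How it is judged:
By the outcome, as a careful person would: the job done as asked, in the order asked, and still so for the second after the job is handed in, with the robot touching nothing.
It also fails if it takes over 35 s, if anything falls off the work surface, if the arm or the gripper's body presses on something with over 40 N, if the wrist force passes 120 N, or if a joint passes its speed limit or range.

### The arm

A 7-joint arm with a two-finger parallel gripper is mounted at the origin on the work surface. World frame = base frame: x ahead of the robot, y to its left, z up, the work surface at z = 0. Lengths are in m, angles in rad, forces in N, time in s.
With the tool pointing down it reaches from about 0.425 to 1.025 m from the base axis. Payload 9.4 kg.
Tool frame: the origin (TCP) lies at the centre of the arm's flange, where the gripper is bolted on; the fingertips stand 173 mm ahead of it and the grasp point (between the pads) lies 155 mm ahead of it; z points along the fingers, y is the line along which they close (so a half turn about z gives the same grasp; the last joint's range is limited). The gripper opens to 85 mm and grips with 20 to 120 N. Pads are 22 mm wide; open, the fingers measure 114 mm over their backs; the gripper's body (76 mm by 85 mm) begins 54 mm behind the grasp point. The pads swing forward as they close: fully open they stand 13 mm farther back than shut.
Start: joints at [1.234, 0.599, -0.003, 1.599, 0.002, 0.943, -0.08], TCP at [0.186, -0.701, 0.405] pointing down, gripper open.
Joint ranges: [-2.57, 2.57], [-0.35, 1.97], [-1.29, 1.29], [0.11, 2.56], [-1.05, 4.19], [0.11, 1.86], [-2.63, 2.63]. Speed limits (rad/s): [2.22, 2.22, 3.01, 3.01, 3.14, 3.14, 3.14].

### API

Orientations are given as a unit quaternion [x, y, z, w].
In Python, from cell import robot, vision gives the robot as it stands.
- The arm moves only by the tool drive_tool, never from a script. Its argument "steps" is a list of rows, each a list of 3 entries, a list of its own where there are three numbers: the shift along the world's x, y, z each as a share of 0.15 m, from -1 to 1, then the turn, a rotation vector about the world's x, y, z each as a share of pi/2 rad, from -1 to 1, then the opening, from -1 (shut) to 1 (fully open). A call has exactly 5 rows; each row is the pose to reach, as a shift and turn from the pose commanded when the call began; what a row does not reach only later rows make up. A row lasts 1/10 s, in which the tool goes at most 50 mm and 8.59 degrees, less where a joint would pass 70% of its speed; a pose out of reach is approached as far as the arm can. A call with a number of a shift or a turn outside -1 to 1 is refused whole. A call with a gripper value outside its range is refused whole. The fingers move at their own pace and stop on an object; "grip_force" is the grip in N (left out, the last holds). Time passes only in rows, so rows that repeat a pose let the fingers close, or fill a call up. It gives the time, the measured TCP pose, the force, the opening and the grip force at its end, in the units of the state.
- robot.sense(): the state, without advancing time (a new reading comes with each control period).
- vision.read_camera(name): name is "scene" or "top"; returns a dict with "image" (480x640x3 uint8, red, green, blue), "z_map" (480x640 float32, m along the optical axis (not along the pixel's ray), 0 where there is no reading), "fx", "fy", "cx", "cy" (pixels), "xyz" and "rotation" of the camera in the world. Camera axes: x right, y down, z forward; pixel columns grow to the right and rows downward; lengths in m; the calibration is good to about 2 mm. A picture is of the moment at which its call begins.
- robot.finish_job(): hands the job in; it is judged then, once.
The state is a dict: "clock": time; "q": joint angles; "qd": joint speeds; "effort": joint torques, N m; "tool_pos": TCP position; "tool_rot": TCP orientation; "force": force on the tool from outside, world axes, zero at the start; "torque": the same for the moment, N m; "gripper_width": opening from 0.0 (shut) to 1.0 (fully open); "grip_force": force on a finger pad.
Only numpy, scipy, OpenCV 4.12 (cv2) and the standard library are available. Lean on these libraries where they do the work, as an engineer would, in place of code of your own. Each camera call takes 0.05 s, during which the arm holds its last target. There are 200 camera calls.

## Working session

There is one attempt and no reset: what is moved stays moved. The work goes in short steps, Python scripts to look and compute and a tool call to move; the robot and the scene stay as the last step left them, time stands still between calls to the robot, and variables do not carry over. Pictures are saved under pics/ and viewed, at most 10 in all, crops included, and the job is handed in when it is done.

Besides the shell and the picture viewer there is one more tool, called after "Request:" as name([rows], argument=value, ...), one row to a line, values as JSON. drive_tool: Moves the arm, as the interface text tells. Its arguments: {"type":"object","properties":{"steps":{"type":"array","items":{"type":"array"}},"grip_force":{"type":"number"}},"required":["steps"]}

```bash
mkdir -p pics
cat > h.py <<'E'
import numpy as np, cv2
from cell import robot, vision
def cam(n):
    return vision.read_camera(n)
def pt(c,u,v,z=None):
    R=np.array(c["rotation"]); 
    if R.shape!=(3,3):
        from scipy.spatial.transform import Rotation; R=Rotation.from_quat(R).as_matrix()
    d=R@np.array([(u-c["cx"])/c["fx"],(v-c["cy"])/c["fy"],1]); o=np.array(c["xyz"])
    return o+d*(c["z_map"][int(v),int(u)] if z is None else (z-o[2])/d[2])
E
python3 - <<'E'
from h import *
import pickle
for n in("scene","top"):
    c=cam(n); cv2.imwrite(f"pics/{n}0.png",c["image"][:,:,::-1]); pickle.dump(c,open(n+".pkl","wb")); print(n,c["xyz"],c["rotation"])
print(robot.sense())
E
```

```text
scene [0.98738984 0.40079048 0.61296965] [ 0.37205929  0.8483029  -0.34588953 -0.14938044]
top [0.50375985 0.01706174 0.80081788] [ 0.71620551 -0.69681817  0.01405865 -0.03600636]
{'clock': 0.1, 'q': array([ 1.23427861,  0.60003278, -0.00252031,  1.60005848,  0.00181876,
        0.94287782, -0.07979571]), 'qd': array([-1.11796866e-03, -3.54125998e-03, -7.35599596e-04, -3.71855146e-03,
       -1.63634717e-03,  8.39314653e-05,  1.59862754e-05]), 'effort': array([ 3.11345357e-03, -7.77990818e+01,  1.56873766e+00, -2.58625066e+01,
        1.25719878e-02,  5.44023889e-03,  1.56989677e-05]), 'tool_pos': array([ 0.18620489, -0.70049361,  0.40390932]), 'tool_rot': array([ 9.91569921e-01,  1.29570902e-01, -1.66147942e-04, -6.67135236e-04]), 'force': array([ 1.32160375, -0.53971448,  0.18680214]), 'torque': array([-0.04526304,  0.01168336,  0.00378292]), 'grip_force': 0.0, 'gripper_width': 1.0010282576719332}
```

View pics/top0.png

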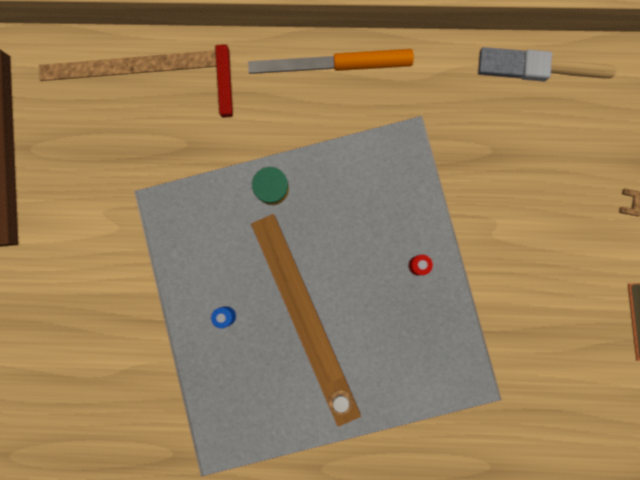

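View pics/scene0.png

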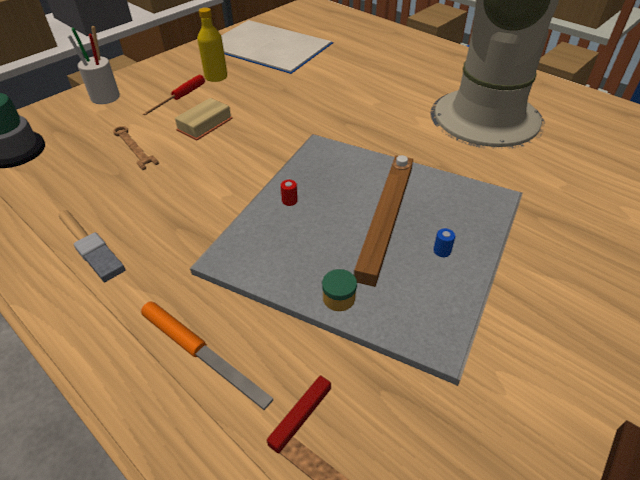

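The top view shows the pin knob at (341,404), the fence's free end at (264,220), red at (422,265), blue at (223,317) and the tin at (270,185). The scene view agrees: knob (402,161), fence end top (368,277), red top (289,185), blue top (446,236), tin lid (340,283).

Run:
```python
from h import *
import pickle
t=pickle.load(open("top.pkl","rb")); s=pickle.load(open("scene.pkl","rb"))
P={}
for n,a,b,z in [("pin",(341,404),(402,161),.064),("end",(264,220),(368,277),.046),("red",(423,265),(289,185),.058),("blue",(221,318),(446,236),.058),("tin",(269,184),(340,283),.058),("mid",(304,318),(387,220),.046)]:
    P[n]=pt(t,*a,z); print(n,"top@z",P[n].round(3),"topdepth",pt(t,*a).round(3),"scene@z",pt(s,*b,z).round(3),"depth",pt(s,*b).round(3))
p=P["pin"][:2]
for n in P:
    d=P[n][:2]-p; print(n,np.linalg.norm(d).round(4),np.degrees(np.arctan2(d[1],d[0])).round(2))
d=np.linalg.norm(P["red"][:2]-p); print("contact off",np.degrees(np.arcsin(.033/d)))
```

```text
pin top@z [ 0.337 -0.002  0.064] topdepth [ 0.337 -0.002  0.064] scene@z [0.344 0.004 0.064] depth [0.344 0.004 0.064]
end top@z [0.587 0.114 0.046] topdepth [0.588 0.114 0.045] scene@z [0.593 0.126 0.046] depth [0.588 0.123 0.039]
red top@z [ 0.529 -0.111  0.058] topdepth [ 0.529 -0.111  0.058] scene@z [ 0.53  -0.107  0.058] depth [ 0.531 -0.106  0.059]
blue top@z [0.447 0.167 0.058] topdepth [0.448 0.167 0.06 ] scene@z [0.451 0.17  0.058] depth [0.451 0.17  0.059]
tin top@z [0.637 0.107 0.058] topdepth [0.638 0.107 0.057] scene@z [0.638 0.109 0.058] depth [0.639 0.11  0.059]
mid top@z [0.45  0.052 0.046] topdepth [0.45  0.052 0.047] scene@z [0.474 0.071 0.046] depth [0.476 0.072 0.048]
pin 0.0 0.0
end 0.2758 24.85
red 0.2205 -29.61
blue 0.2023 56.98
tin 0.3194 19.97
mid 0.1254 25.77
contact off 8.605464828151632
```

Request:
drive_tool([
  [[0.2,0.2,0],[0,0,0],-1],
  [[0.4,0.4,0],[0,0,0],-1],
  [[0.6,0.6,0],[0,0,0],-1],
  [[0.8,0.8,0],[0,0,0],-1],
  [[1,1,0],[0,0,0],-1],
])

```text
clock: 0.6
tool_pos: [0.3372, -0.5493, 0.4044]
tool_rot: [0.992, 0.129, -0.0, -0.0]
force: [1.0, -0.7, -0.5]
gripper_width: 0.144
grip_force: 0.0
```

Request:
drive_tool([
  [[0.2,0.2,0],[0,0,0],-1],
  [[0.4,0.4,0],[0,0,0],-1],
  [[0.6,0.6,0],[0,0,0],-1],
  [[0.8,0.8,0],[0,0,0],-1],
  [[1,1,0],[0,0,0],-1],
])

```text
clock: 1.1
tool_pos: [0.4872, -0.3992, 0.4044]
tool_rot: [0.992, 0.13, -0.0, -0.0]
force: [-0.1, -0.5, 0.2]
gripper_width: 0.001
grip_force: 0.0
```

Request:
drive_tool([
  [[0,0.2,0],[0,0,0],-1],
  [[0,0.4,0],[0,0,0],-1],
  [[0.05,0.6,0],[0,0,0],-1],
  [[0.1,0.8,0],[0,0,0],-1],
  [[0.1,1,0],[0,0,0],-1],
])

```text
clock: 1.6
tool_pos: [0.5019, -0.2492, 0.4044]
tool_rot: [0.992, 0.13, 0.0, -0.0]
force: [0.4, 0.7, -0.8]
gripper_width: 0.001
grip_force: 0.0
```

Request:
drive_tool([
  [[0,0.2,0],[0,0,0],-1],
  [[0,0.4,0],[0,0,0],-1],
  [[0,0.6,0],[0,0,0],-1],
  [[0,0.8,0],[0,0,0],-1],
  [[0,1,0],[0,0,0],-1],
])

```text
clock: 2.1
tool_pos: [0.501, -0.0995, 0.4045]
tool_rot: [0.992, 0.13, -0.0, -0.0]
force: [-0.2, 0.2, 0.3]
gripper_width: 0.001
grip_force: 0.0
```

Request:
drive_tool([
  [[0,0.2,0],[0,0,0.02],-1],
  [[0,0.4,0],[0,0,0.04],-1],
  [[0,0.6,0],[0,0,0.06],-1],
  [[0,0.8,0],[0,0,0.08],-1],
  [[0,1,0],[0,0,0.11],-1],
])

```text
clock: 2.6
tool_pos: [0.501, 0.0505, 0.4045]
tool_rot: [0.977, 0.215, -0.0, 0.0]
force: [0.5, -0.7, -0.2]
gripper_width: 0.001
grip_force: 0.0
```

Request:
drive_tool([
  [[0,0.2,-0.1],[0,0,0],-1],
  [[0,0.4,-0.2],[0,0,0],-1],
  [[0,0.53,-0.3],[0,0,0],-1],
  [[0,0.53,-0.4],[0,0,0],-1],
  [[0,0.53,-0.5],[0,0,0],-1],
])

```text
clock: 3.1
tool_pos: [0.501, 0.1298, 0.3289]
tool_rot: [0.977, 0.216, -0.0, -0.0]
force: [-0.2, 0.5, -0.2]
gripper_width: 0.0
grip_force: 0.0
```

Run:
```python
from h import *
c=cam("scene"); cv2.imwrite("pics/s1.png",c["image"][:,:,::-1]); s=robot.sense(); print(s["tool_pos"],s["tool_rot"])
```

```text
[0.50057626 0.12920916 0.32691035] [ 9.76562568e-01  2.15227494e-01 -1.63163711e-03  1.15642451e-04]
```

View pics/s1.png

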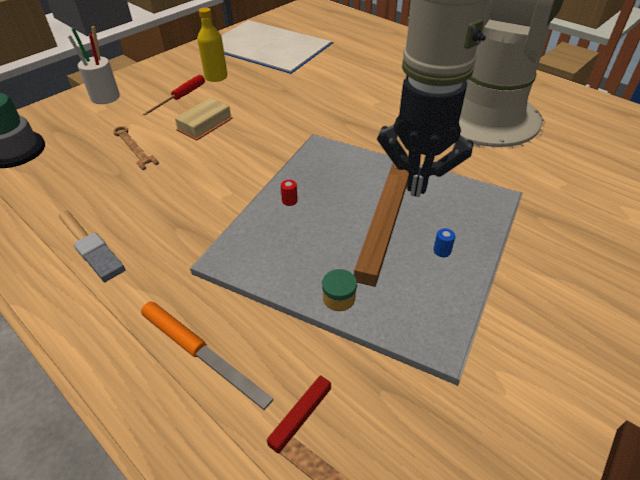

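The closed gripper stands over the gap at (416,190), between the fence and the blue stop, and nothing has moved. I'll lower it now.

Request:
drive_tool([
  [[0,0,-0.2],[0,0,0],-1],
  [[0,0,-0.4],[0,0,0],-1],
  [[0,0,-0.6],[0,0,0],-1],
  [[0,0,-0.75],[0,0,0],-1],
  [[0,0,-0.86],[0,0,0],-1],
])

```text
clock: 3.65
tool_pos: [0.5011, 0.1287, 0.1994]
tool_rot: [0.977, 0.215, -0.001, 0.0]
force: [0.6, 0.6, -0.0]
gripper_width: 0.001
grip_force: 0.0
```

Run:
```python
from h import *
a=np.radians
pin=np.array([.340,.001])
r,off=.2,.033
for th in range(25,-26,-5):
    u=np.array([np.cos(a(th)),np.sin(a(th))]);n=np.array([-u[1],u[0]])
    print(th,(pin+r*u+off*n).round(4))
```

```text
25 [0.5073 0.1154]
20 [0.5167 0.1004]
15 [0.5246 0.0846]
10 [0.5312 0.0682]
5 [0.5364 0.0513]
0 [0.54  0.034]
-5 [0.5421 0.0164]
-10 [ 0.5427 -0.0012]
-15 [ 0.5417 -0.0189]
-20 [ 0.5392 -0.0364]
-25 [ 0.5352 -0.0536]
```

Request:
drive_tool([
  [[0.02,-0.04,0],[0,0,-0.01],-1],
  [[0.04,-0.08,0],[0,0,-0.02],-1],
  [[0.065,-0.12,0],[0,0,-0.03],-1],
  [[0.085,-0.155,0],[0,0,-0.04],-1],
  [[0.107,-0.193,0],[0,0,-0.055],-1],
])

```text
clock: 4.15
tool_pos: [0.5178, 0.0994, 0.2016]
tool_rot: [0.985, 0.171, 0.001, -0.0]
force: [-0.4, 2.2, 1.3]
gripper_width: -0.001
grip_force: 1.0
```

Request:
drive_tool([
  [[0.02,-0.042,0],[0,0,-0.022],-1],
  [[0.04,-0.085,0],[0,0,-0.044],-1],
  [[0.06,-0.128,0],[0,0,-0.066],-1],
  [[0.08,-0.17,0],[0,0,-0.088],-1],
  [[0.097,-0.213,0],[0,0,-0.11],-1],
])

```text
clock: 4.65
tool_pos: [0.5321, 0.0674, 0.2006]
tool_rot: [0.996, 0.085, -0.0, -0.0]
force: [0.1, 2.5, 1.0]
gripper_width: 0.0
grip_force: 1.1
```

Request:
drive_tool([
  [[0.012,-0.045,0],[0,0,-0.022],-1],
  [[0.025,-0.09,0],[0,0,-0.044],-1],
  [[0.037,-0.136,0],[0,0,-0.066],-1],
  [[0.05,-0.182,0],[0,0,-0.088],-1],
  [[0.06,-0.228,0],[0,0,-0.11],-1],
])

```text
clock: 5.15
tool_pos: [0.541, 0.0331, 0.2007]
tool_rot: [1.0, -0.001, -0.0, 0.0]
force: [-0.7, 1.5, 2.4]
gripper_width: 0.004
grip_force: 1.0
```

Request:
drive_tool([
  [[0.004,-0.047,0],[0,0,-0.022],-1],
  [[0.008,-0.094,0],[0,0,-0.044],-1],
  [[0.012,-0.141,0],[0,0,-0.066],-1],
  [[0.015,-0.188,0],[0,0,-0.088],-1],
  [[0.018,-0.235,0],[0,0,-0.11],-1],
])

```text
clock: 5.65
tool_pos: [0.5435, -0.0021, 0.2006]
tool_rot: [0.996, -0.087, -0.0, 0.0]
force: [1.1, 2.1, 2.0]
gripper_width: -0.002
grip_force: 0.9
```

Run:
```python
from h import *
c=cam("scene"); cv2.imwrite("pics/s2.png",c["image"][:,:,::-1]); s=robot.sense(); print(s["tool_pos"],s["force"])
```

```text
[ 0.54345232 -0.00337045  0.20067227] [-0.18248411 -0.37779538 -0.22630162]
```

View pics/s2.png

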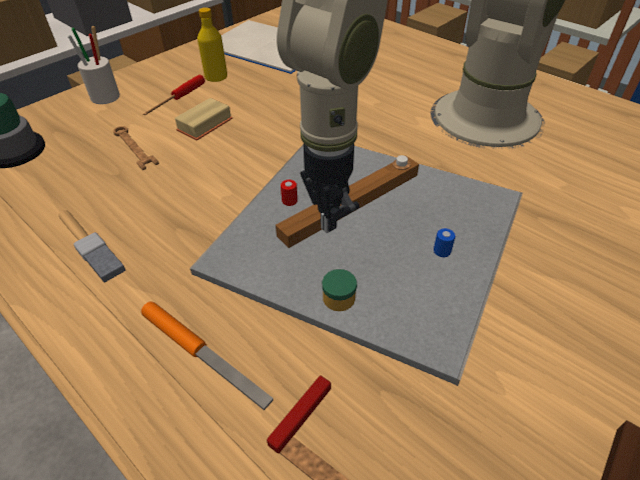

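The fence is moving round as planned: its end is at (288,236) and still short of red (289,192), and the tin hasn't moved. Next is a slower push with a slight lift to clear the post top.

Request:
drive_tool([
  [[-0.002,-0.042,0.01],[0,0,-0.02],-1],
  [[-0.006,-0.085,0.02],[0,0,-0.04],-1],
  [[-0.01,-0.128,0.03],[0,0,-0.06],-1],
  [[-0.015,-0.17,0.03],[0,0,-0.08],-1],
  [[-0.02,-0.2,0.03],[0,0,-0.1],-1],
])

```text
clock: 6.2
tool_pos: [0.5406, -0.0321, 0.2053]
tool_rot: [0.986, -0.165, 0.0, -0.0]
force: [0.4, 1.0, 1.4]
gripper_width: 0.003
grip_force: 1.0
```

Request:
drive_tool([
  [[-0.001,-0.006,0],[0,0,-0.003],-1],
  [[-0.002,-0.012,0],[0,0,-0.006],-1],
  [[-0.003,-0.018,0],[0,0,-0.01],-1],
  [[-0.004,-0.024,0],[0,0,-0.013],-1],
  [[-0.005,-0.03,0],[0,0,-0.016],-1],
])

```text
clock: 6.7
tool_pos: [0.5398, -0.0359, 0.2052]
tool_rot: [0.984, -0.176, 0.0, -0.0]
force: [0.9, 2.4, 0.8]
gripper_width: 0.0
grip_force: 1.0
```

Run:
```python
from h import *
c=cam("scene"); cv2.imwrite("pics/s3.png",cv2.resize(c["image"][120:270,230:430,::-1],None,fx=4,fy=4,interpolation=2)); s=robot.sense(); print(s["tool_pos"],s["force"])
```

```text
[ 0.53980331 -0.03603468  0.20519698] [0.83964548 2.26521513 1.78051409]
```

View pics/s3.png

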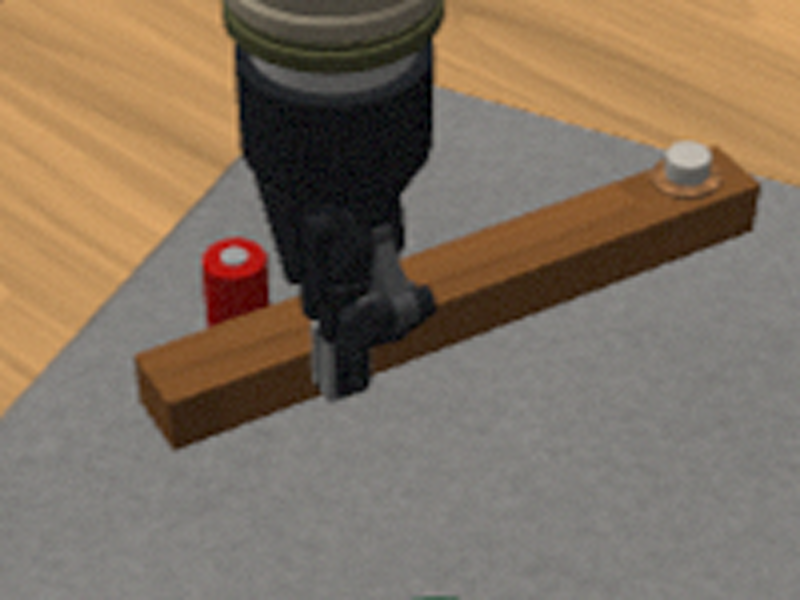

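The fence edge is very near the red post in the crop (post base at about (235,320)), but the force is still only about 2 N, which is friction. I'll creep on.

Request:
drive_tool([
  [[-0.001,-0.006,0],[0,0,-0.003],-1],
  [[-0.002,-0.012,0],[0,0,-0.006],-1],
  [[-0.003,-0.018,0],[0,0,-0.01],-1],
  [[-0.004,-0.024,0],[0,0,-0.013],-1],
  [[-0.005,-0.03,0],[0,0,-0.016],-1],
])

```text
clock: 7.25
tool_pos: [0.539, -0.0406, 0.2052]
tool_rot: [0.982, -0.189, 0.0, -0.0]
force: [0.5, 2.3, 1.1]
gripper_width: 0.0
grip_force: 1.0
```

Run:
```python
from h import *
s=robot.sense(); print(s["tool_pos"],s["force"])
c=cam("top"); 
cv2.imwrite("pics/t3.png",cv2.resize(c["image"][200:440,270:470,::-1],None,fx=2.5,fy=2.5,interpolation=2))
```

```text
[ 0.53903628 -0.04061402  0.20519839] [0.45146972 2.26798394 1.10244303]
```

View pics/t3.png

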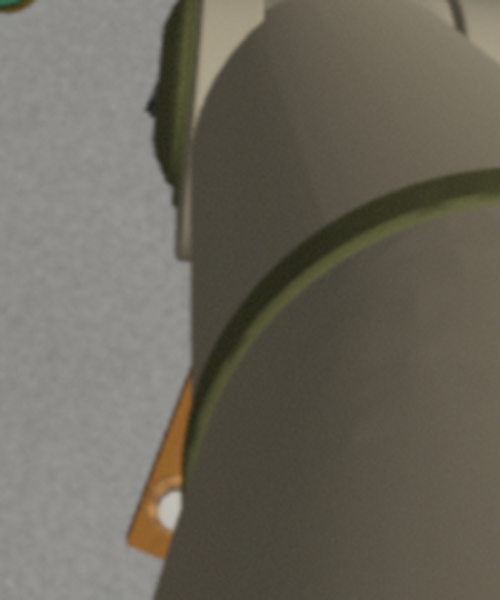

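The arm hides the fence in the top view and only the pin end shows, so I'll go by force.

Request:
drive_tool([
  [[-0.001,-0.005,0],[0,0,-0.002],-1],
  [[-0.001,-0.01,0],[0,0,-0.004],-1],
  [[-0.002,-0.015,0],[0,0,-0.006],-1],
  [[-0.003,-0.018,0],[0,0,-0.008],-1],
  [[-0.003,-0.02,0],[0,0,-0.01],-1],
])

```text
clock: 7.8
tool_pos: [0.5385, -0.0436, 0.2051]
tool_rot: [0.981, -0.196, -0.0, 0.0]
force: [1.8, 1.7, 1.1]
gripper_width: 0.001
grip_force: 0.9
```

Request:
drive_tool([
  [[-0.001,-0.004,0],[0,0,0],-1],
  [[-0.001,-0.008,0],[0,0,0],-1],
  [[-0.002,-0.012,0],[0,0,0],-1],
  [[-0.003,-0.014,0],[0,0,0],-1],
  [[-0.003,-0.014,0],[0,0,0],-1],
])

```text
clock: 8.3
tool_pos: [0.5382, -0.0453, 0.2052]
tool_rot: [0.981, -0.196, -0.0, -0.0]
force: [0.9, 3.9, 1.3]
gripper_width: -0.004
grip_force: 1.9
```

Run:
```python
from h import *
s=robot.sense(); print(s["tool_pos"],s["force"])
c=cam("scene"); cv2.imwrite("pics/s4.png",cv2.resize(c["image"][150:250,250:380,::-1],None,fx=6,fy=6,interpolation=2))
```

```text
[ 0.53817993 -0.04531281  0.20518623] [0.89972356 3.88029852 1.32667146]
```

View pics/s4.png

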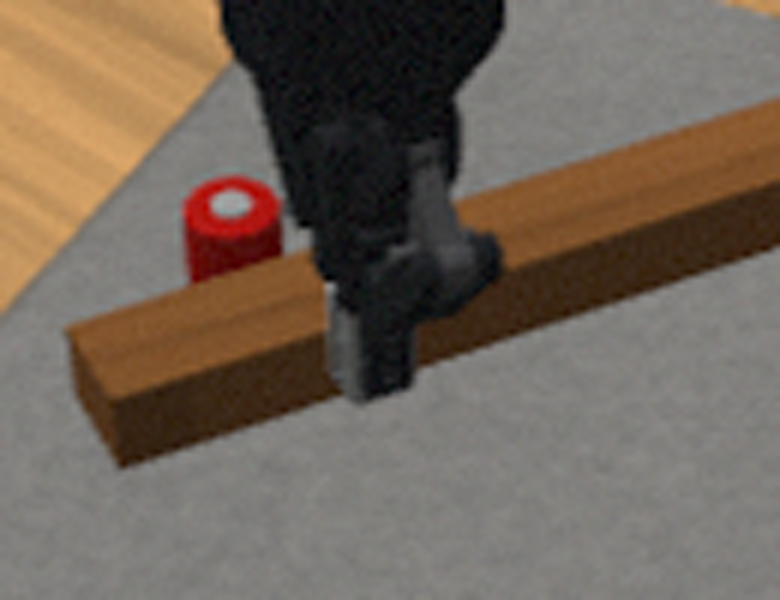

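The fence edge now hides the lower part of the post (235,270), and force has risen to 4 N. I'll push a little more to confirm contact.

Request:
drive_tool([
  [[-0.001,-0.004,0],[0,0,0],-1],
  [[-0.001,-0.008,0],[0,0,0],-1],
  [[-0.002,-0.01,0],[0,0,0],-1],
  [[-0.002,-0.01,0],[0,0,0],-1],
  [[-0.002,-0.01,0],[0,0,0],-1],
])

```text
clock: 8.85
tool_pos: [0.5381, -0.0457, 0.2052]
tool_rot: [0.981, -0.195, 0.0, -0.001]
force: [1.2, 8.2, 1.3]
gripper_width: -0.003
grip_force: 4.3
```

That confirms contact: force reached 8 N with almost no motion. I'll back off slowly, rise and check.

Request:
drive_tool([
  [[0.005,0.015,0],[0,0,0],-1],
  [[0.015,0.04,0],[0,0,0],-1],
  [[0.04,0.11,0],[0,0,0],-1],
  [[0.06,0.18,0],[0,0,0],-1],
  [[0.08,0.25,0],[0,0,0],-1],
])

```text
clock: 9.35
tool_pos: [0.5502, -0.0086, 0.2051]
tool_rot: [0.981, -0.196, -0.0, -0.0]
force: [-0.5, 0.7, -0.4]
gripper_width: 0.001
grip_force: 0.0
```

Request:
drive_tool([
  [[0,0,0.2],[0,0,0],-1],
  [[0,0,0.4],[0,0,0],-1],
  [[0,0,0.6],[0,0,0],-1],
  [[0,0,0.8],[0,0,0],-1],
  [[0,0,1],[0,0,0],-1],
])

```text
clock: 9.85
tool_pos: [0.5498, -0.0087, 0.3564]
tool_rot: [0.981, -0.196, -0.0, -0.0]
force: [0.4, 0.5, 0.5]
gripper_width: 0.0
grip_force: 0.0
```

Request:
drive_tool([
  [[0,0.2,0.1],[0,0,0],-1],
  [[0,0.4,0.2],[0,0,0],-1],
  [[0,0.6,0.3],[0,0,0],-1],
  [[0,0.8,0.4],[0,0,0],-1],
  [[0,1,0.4],[0,0,0],-1],
])

```text
clock: 10.35
tool_pos: [0.5499, 0.1425, 0.4172]
tool_rot: [0.981, -0.196, 0.001, -0.001]
force: [0.2, 0.5, 0.4]
gripper_width: 0.002
grip_force: 0.0
```

Request:
drive_tool([
  [[0,0.2,0],[0,0,0],-1],
  [[0,0.4,0],[0,0,0],-1],
  [[0,0.6,0],[0,0,0],-1],
  [[0,0.8,0],[0,0,0],-1],
  [[0,1,0],[0,0,0],-1],
])

```text
clock: 10.85
tool_pos: [0.5492, 0.2926, 0.4151]
tool_rot: [0.981, -0.196, -0.0, 0.0]
force: [0.7, 0.5, -0.5]
gripper_width: 0.001
grip_force: 0.0
```

Run:
```python
from h import *
c=cam("top"); cv2.imwrite("pics/t5.png",cv2.resize(c["image"][140:440,240:500,::-1],None,fx=2,fy=2,interpolation=2))
print(robot.sense()["tool_pos"])
```

```text
[0.54840406 0.29835691 0.41495962]
```

View pics/t5.png

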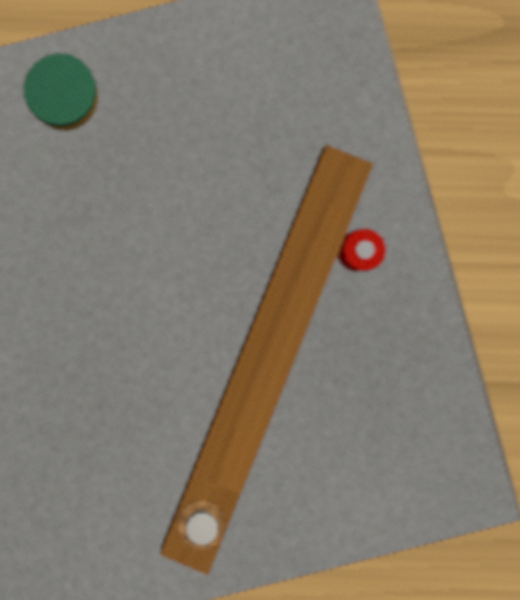

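The fence rests against the red post, touching at about (342,245) in the crop. The tin is still at its starting place, (60,90) in the crop or (270,185) in the full frame, and the robot is clear.

```bash
python3 -c "
from cell import robot
print(robot.finish_job())"
```

```text
the job is handed in; nothing more can be done
None
```

The fence was pushed round until it rests against the red stop, the wax tin is where it was, the arm is clear, and the job was handed in at about 11 s of the 35 s allowed.

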